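# Clear the newspaper volume, clamp its spine to the first click and take the picture

### The job

Get the bound newspaper ready for imaging: put every brass weight lying in the blue tray and every marker pen lying in the green tray. When the page is clear, turn the spine clamp's red-gripped lever clockwise (seen from above) until its clutch clicks, stop at that first click and let go, leaving the clamp tight. Then press the red shutter button fully down, and leave the other things on the desk where they are.

Things in the scene. Friction and masses are not known exactly. Their poses are not given: they have to be found in the camera images.
- volume_top (a point): centre of the top face of the newspaper volume (yellowed page in blue boards, fixed), 26 mm above the desk, 300 mm along its own x, 360 mm along its own y. The weights and pens lie on it at the start. A steel spine bar carrying the clamp runs along its -y edge (bar from 130 mm off the centre).
- weight_tray: blue open tray, fixed, for the brass weights: outside 155 mm along its own x, 185 mm along its own y, 35 mm tall, walls and floor 5 mm. Origin at the centre of its underside, on the desk.
- pen_tray: green open tray, fixed, for the marker pens; same sizes and origin as the blue tray. The two trays may change places.
- clamp_axis (a point): point on the upright turning axis of the clamp lever, 103 mm above the desk, level with the middle of the lever's red grip; it does not move when the lever turns.
- lever_grip (a point): centre of the upright red grip on the end of the clamp lever: cylinder 24 mm across, 40 mm tall, top 123 mm above the desk; the steel arm under it has its top at 83 mm; 120 mm from the clamp axis. Pushing it clockwise takes about 5 N rising to 8 N, over 0.4 to 0.9 rad, then the clutch clicks and the push falls to nothing. It starts pointing roughly away from the robot and stays where let go.
- clamp_screw (a joint): angle of the clamp's screw under the clutch, rad, grows as it is tightened clockwise and keeps its value when let go (turning the lever back loosens it); it stops growing when the clutch slips and jumps back by up to 0.25 in the click.
- clamp_clutch (a joint): how far the lever has slipped past the screw in the clutch, rad: about 0 while they turn together; at the set torque it slips over a hump (0.21) and drops by itself into the next notch at 0.42: the first click. A second click would end at 0.84. Let go before the hump, it springs back to 0. (A white line on the hub leaves the white line on the dark pawl block.)
- shutter_top (a point): centre of the top of the red round shutter button (32 mm across) on the black remote box (80 x 80 x 30 mm, fixed); its top stands 52 mm above the desk and travels 6 mm straight down; fully down takes 5 N.
- shutter (a joint): how far the shutter button is down, m: 0 up, 0.006 fully down; it springs back.
- weight0_center (a point): centre of brass bar weight 0: 100 mm along its own x, 28 x 28 mm across, a dark brown leather sleeve round its middle, about 0.55 kg; may be absent.
- weight1_center (a point): centre of brass bar weight 1: 100 mm along its own x, 28 x 28 mm across, a dark brown leather sleeve round its middle, about 0.55 kg; may be absent.
- weight2_center (a point): centre of brass bar weight 2: 100 mm along its own x, 28 x 28 mm across, a dark brown leather sleeve round its middle, about 0.55 kg; may be absent.
- marker0_center (a point): centre of orange marker pen 0 with a black cap at its +x end: flat-sided, 120 mm along its own x, 22 mm wide, 20 mm high, about 40 g; may be absent.
- marker1_center (a point): centre of yellow marker pen 1 with a black cap at its +x end: flat-sided, 120 mm along its own x, 22 mm wide, 20 mm high, about 40 g; may be absent.
- marker2_center (a point): centre of red marker pen 2 with a black cap at its +x end: flat-sided, 120 mm along its own x, 22 mm wide, 20 mm high, about 40 g; may be absent.
- phone: black phone 150 x 72 x 9 mm, lying on the desk, to be left alone; origin at the centre of its underside.
- loupe: black loupe 48 mm across, 45 mm tall, lying on the desk, to be left alone; origin at the centre of its underside.
- stapler: red stapler 140 x 36 x 51 mm, lying on the desk, to be left alone; origin at the centre of its underside.
- eraser: white eraser in a blue sleeve, 60 x 28 x 16 mm, lying on the desk, to be left alone; origin at the centre of its underside.
- tape: roll of tape 90 mm across, 30 mm tall, lying on the desk, to be left alone; origin at the centre of its underside.
Not all that is in view belongs to the job. Leave any purple or turquoise look-alike of the part that bears marker0_center alone. What is shaped like the part that bears weight1_center but turquoise is not meant.

How it is judged:
By the outcome, as a careful person would: the job done as asked, in the order asked, and still so for the second after the job is handed in, with the robot touching nothing.
Of weight0, weight1, weight2, marker0, marker1, marker2 only 4 to 6 are there at a start; the rules pass over those that are not, and their reading is None.
At some moment in a run one of weight0, weight1, weight2, marker0, marker1, marker2 may be knocked a few centimetres aside while the robot is not near it.
Once in a run the grip may slacken for a moment while it holds something.
It also fails if it takes over 208 s, if anything falls off the work surface, if the arm or the gripper's body presses on something with over 40 N, if the wrist force passes 120 N, or if a joint passes its speed limit or range.

### The arm

A 6-joint arm with a two-finger parallel gripper is mounted at the origin on the work surface. World frame = base frame: x ahead of the robot, y to its left, z up, the work surface at z = 0. Lengths are in mm, angles in rad, forces in N, time in s.
With the tool pointing down it reaches from about 325 to 775 mm from the base axis. Payload 9.3 kg.
Tool frame: the origin (TCP) lies at the very end of the fingers, on their centre line; the grasp point (between the pads) lies 19 mm behind it; z points along the fingers, y is the line along which they close (so a half turn about z gives the same grasp; the last joint's range is limited). The gripper opens to 85 mm and grips with 20 to 120 N. Pads are 22 mm wide; open, the fingers measure 114 mm over their backs; the gripper's body (76 mm by 85 mm) begins 54 mm behind the grasp point. The pads swing forward as they close: fully open they stand 13 mm farther back than shut.
Start: joints at [-1.319, 0.259, 0.021, 1.334, 0, 1.418], TCP at [216.602, -505.549, 231.279] pointing down, gripper open.
Joint ranges: [-3.04, 3.04], [-0.91, 1.82], [-1.04, 1.36], [-1.92, 1.95], [-1.52, 1.45], [-3.14, 3.14]. Speed limits (rad/s): [2.22, 2.22, 2.79, 3.14, 3.14, 3.14].

### API

Orientations are given as a unit quaternion [x, y, z, w].
In Python, from bench import * gives the robot as it stands. The module is installed in compiled form; this text tells all that it offers.
- The arm moves only by the tool move_arm, never from a script. Its argument "plan" is a list of rows, each an object of numbers: "grip": the opening in per cent of the stroke, from 0 (shut) to 100 (fully open); "x", "y", "z": the shift along the world's x, y, z in cm; "twist": the turn about the world's z in degrees. In form: [{"grip": .., "x": .., "y": .., "z": .., "twist": ..}, ...]. A call has 1 to 12 rows; each row shifts and turns the commanded pose from where the row before left it; what a row does not reach is not made up. A row lasts 1/8 s, in which the tool goes at most 62.5 mm and 10.7 degrees, less where a joint would pass 70% of its speed; a pose out of reach is approached as far as the arm can. A call with a gripper value outside its range is refused whole. The fingers move at their own pace and stop on an object; "grip_force" is the grip in N (left out, the last holds). Time passes only in rows, so rows that do not move let the fingers close. It gives the time, the measured TCP pose, the force, the opening and the grip force at its end, in the units of the state.
- state(): the state, without advancing time (a new reading comes with each control period).
- grab_frame(name): name is "scene" or "top"; returns the picture (400x640x3 uint8, red, green, blue); there is no depth.
- camera_params(name): a dict with "fx", "fy", "cx", "cy" (pixels), "R" (3x3) and "t" (3): a world point X has camera coordinates R X + t. Camera axes: x right, y down, z forward; pixel columns grow to the right and rows downward; lengths in mm; the calibration is good to about 2 mm. A picture is of the moment at which its call begins. camera_params takes no time and is no camera call.
- close_job(): hands the job in; it is judged then, once.
The state is a dict: "time": time; "qpos": joint angles; "joint_velocities": joint speeds; "effort": joint torques, N m; "ee_pos": TCP position; "tcp_rot": TCP orientation; "force": force on the tool from outside, world axes, zero at the start; "ft_torque": the same for the moment, N m; "grip_width": opening from 0.0 (shut) to 1.0 (fully open); "grasp_force": force on a finger pad.
Only numpy, scipy, OpenCV 4.12 (cv2) and the standard library are available. Lean on these libraries where they do the work, as an engineer would, in place of code of your own. Each camera call takes 0.05 s, during which the arm holds its last target. There are 200 camera calls.

## Working session

There is one attempt and no reset: what is moved stays moved. The work goes in short steps, Python scripts to look and compute and a tool call to move; the robot and the scene stay as the last step left them, time stands still between calls to the robot, and variables do not carry over. Pictures are saved under pics/ and viewed, at most 14 in all, crops included, and the job is handed in when it is done.

Besides the shell and the picture viewer there is one more tool, called by a JSON object that holds its "api" and its "payload". move_arm: Moves the arm, as the interface text tells. Its arguments: {"type":"object","properties":{"plan":{"type":"array"},"grip_force":{"type":"number"}},"required":["plan"]}

```bash
mkdir -p pics
python3 - <<'E'
from bench import *
import cv2
for n in ("scene","top"):
    f=grab_frame(n); cv2.imwrite(f"pics/{n}0.png",f[:,:,::-1])
    print(n,camera_params(n))
print(state())
E
```

```text
scene {'fx': 509.8367120731655, 'fy': 509.8367120731655, 'cx': 324.96287206156927, 'cy': 197.74276342367256, 'R': array([[ 0.32909112,  0.94420896, -0.01297955],
       [ 0.80411424, -0.28741637, -0.5203769 ],
       [-0.49507507,  0.16081437, -0.85383805]]), 't': array([-213.97644472, -368.40973143, 1722.10710208])}
top {'fx': 435.05611935629315, 'fy': 435.05611935629315, 'cx': 321.1522939453667, 'cy': 199.85553493897152, 'R': array([[-0.01005666, -0.99994593,  0.00264525],
       [-0.98656203,  0.00949056, -0.16311129],
       [ 0.16307736, -0.00425006, -0.98660413]]), 't': array([  39.01272394,  545.09875459, 1529.90492872])}
{'time': 0.1, 'qpos': array([-1.31860856e+00,  2.59147378e-01,  2.08501973e-02,  1.33367556e+00,
        4.26871010e-05,  1.41823739e+00]), 'joint_velocities': array([ 0.00040904, -0.0017909 ,  0.00252883,  0.00091739,  0.00096549,
       -0.00134884]), 'effort': array([ 4.34518341e-03, -5.56696200e+01,  3.45071447e+01,  1.16148233e-02,
       -2.14813322e-04, -3.97937555e-06]), 'ee_pos': array([ 216.5516044 , -505.32089264,  230.72530895]), 'tcp_rot': array([ 9.79592139e-01,  2.00994765e-01, -7.97202996e-06, -5.88540705e-04]), 'force': array([-0.16527452,  0.50691013, -0.07025065]), 'ft_torque': array([ 1.81257021e-05,  9.17692320e-04, -1.57386117e-02]), 'grasp_force': 0.0, 'grip_width': 0.9976834957121018}
```

View pics/top0.png

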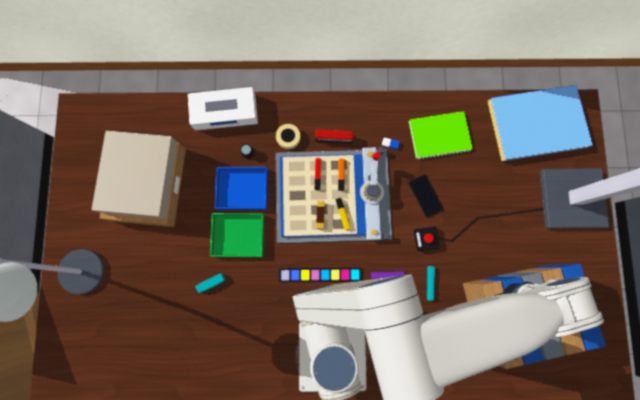

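View pics/scene0.png

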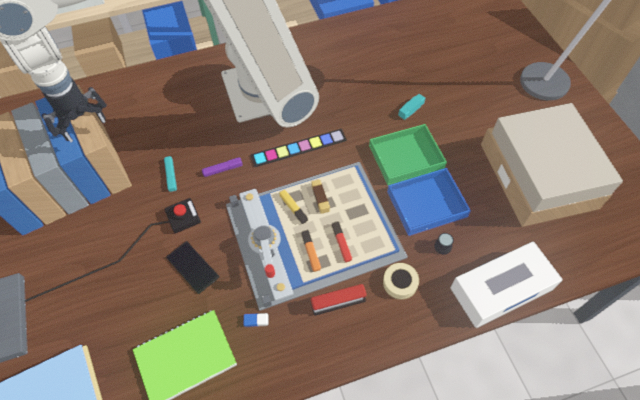

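The top view shows the red pen at about (318,173), orange at (341,174), yellow at (343,214), and one brass weight at (320,214). The look-alikes are a purple pen at (387,275) and turquoise bars at (210,284) and (431,284). The blue tray is at (241,188), the green tray at (237,235), the lever grip at (376,155) and the button at (428,239). Next, a close crop to check the choice.

Run:
```python
import cv2,numpy as np
a=cv2.imread("pics/top0.png")[135:260,200:450]; b=cv2.imread("pics/scene0.png")[120:320,150:480]
a=cv2.resize(a,(600,300),interpolation=cv2.INTER_CUBIC); b=cv2.resize(b,(495,300),interpolation=cv2.INTER_CUBIC)
b=cv2.copyMakeBorder(b,0,0,0,105,cv2.BORDER_CONSTANT)
cv2.imwrite("pics/c0.png",np.vstack([a,b]))
```

```text
(no output)
```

View pics/c0.png

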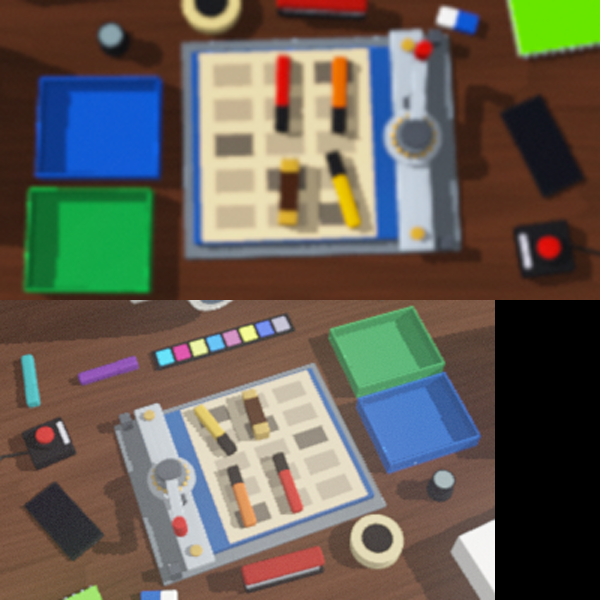

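The crop confirms one brass weight with a leather sleeve and three pens (red, orange, yellow) on the page. I'll measure these, plus the trays, grip, button and hub.

```bash
cat > h.py <<'E'
from bench import *
import cv2,numpy as np
def ray(n,u,v,z):
    c=camera_params(n);R,t=c["R"],c["t"];o=-R.T@t
    d=R.T@np.array([(u-c["cx"])/c["fx"],(v-c["cy"])/c["fy"],1]);return (o+d*(z-o[2])/d[2])[:2]
def mask(hsv,lo,hi): return cv2.inRange(hsv,np.array(lo),np.array(hi))
COL=dict(red=((0,170,90),(5,255,255)),orange=((8,170,110),(17,255,255)),yellow=((23,170,110),(32,255,255)),
  blue=((108,150,40),(120,255,255)),green=((60,120,40),(80,255,255)))
def blobs(n,f,c,z,amin=8):
    hsv=cv2.cvtColor(f,cv2.COLOR_RGB2HSV);m=mask(hsv,*COL[c])
    cs,_=cv2.findContours(m,cv2.RETR_EXTERNAL,cv2.CHAIN_APPROX_NONE)
    out=[]
    for k in cs:
        if cv2.contourArea(k)<amin: continue
        p=np.array([ray(n,*q[0],z) for q in k],np.float32)
        out.append((np.round(k[:,0].mean(0)),p))
    return out
def show(n,f,c,z,amin=8):
    for px,p in blobs(n,f,c,z,amin):
        (cx,cy),(w,h),a=cv2.minAreaRect(p)
        L,W=max(w,h),min(w,h); an=a if w>=h else a+90
        d=np.array([np.cos(np.radians(an)),np.sin(np.radians(an))])
        print(n,c,px,"ctr",np.round([cx,cy]),"LxW",round(L),round(W),"ang",round(an,1),"ends",np.round(np.array([cx,cy])+d*L/2),np.round(np.array([cx,cy])-d*L/2))
E
python3 - <<'E'
from h import *
for n in ("top","scene"):
    f=cv2.imread(f"pics/{n}0.png")[:,:,::-1].copy()
    for c,z in (("red",44),("orange",44),("yellow",44),("blue",35),("green",35)): show(n,f,c,z,25 if z>40 else 300)
# hand-read pixels in the crops
for nm,u,v,z in (("grip top",423,49,120),("hub",415,137,103),("button",549,248,52),("weight a",291,163,54),("weight b",287,222,54),("orange top",340,58,46),("orange cap",340,130,46),("red far",284,57,46),("red cap",282,131,46),("yel far",352,225,46),("yel cap",332,154,46)):
    print("T",nm,np.round(ray("top",200+u/2.4,135+v/2.4,z)))
for nm,u,v,z in (("grip",179,526,110),("hub",170,472,95),("button",45,435,52),("weight a",248,396,54),("weight b",263,432,54),("orange far",248,524,46),("orange cap",234,470,46),("red far",295,509,46),("red cap",280,457,46),("yel far",200,408,46),("yel cap",231,449,46)):
    print("S",nm,np.round(ray("scene",150+u/1.5,120+(v-300)/1.5,z)))
E
```

```text
top red [428. 237.] ctr [ 406. -348.] LxW 33 32 ang 89.4 ends [ 406. -332.] [ 405. -365.]
top red [317. 169.] ctr [664.  46.] LxW 75 18 ang 179.4 ends [627.  46.] [702.  45.]
top red [376. 155.] ctr [ 709. -170.] LxW 22 19 ang 89.5 ends [ 709. -159.] [ 709. -181.]
top red [334. 134.] ctr [793. -16.] LxW 142 36 ang 86.5 ends [798.  55.] [789. -87.]
top orange [341. 169.] ctr [660. -40.] LxW 75 22 ang 179.1 ends [622. -40.] [697. -41.]
top yellow [305. 275.] ctr [280.  93.] LxW 38 28 ang 179.7 ends [261.  93.] [299.  93.]
top yellow [344. 218.] ctr [477. -48.] LxW 81 22 ang 17.2 ends [516. -36.] [438. -60.]
top blue [593. 338.] ctr [  51. -902.] LxW 69 66 ang 102.6 ends [  44. -868.] [  59. -936.]
top blue [241. 188.] ctr [594. 327.] LxW 190 156 ang 89.4 ends [595. 422.] [594. 232.]
top blue [359. 194.] ctr [ 568. -107.] LxW 294 30 ang 0.9 ends [ 715. -104.] [ 421. -109.]
top green [237. 235.] ctr [424. 338.] LxW 189 155 ang 89.4 ends [425. 433.] [424. 244.]
scene red [179. 210.] ctr [ 404. -347.] LxW 31 28 ang 169.0 ends [ 389. -344.] [ 419. -350.]
scene blue [428. 203.] ctr [605. 330.] LxW 182 166 ang 90.3 ends [605. 421.] [606. 239.]
scene blue [169.  30.] ctr [-361. -243.] LxW 270 145 ang 0.1 ends [-226. -243.] [-496. -243.]
scene blue [344.   6.] ctr [-267.  403.] LxW 196 86 ang 86.6 ends [-262.  500.] [-273.  305.]
scene green [403. 155.] ctr [435. 341.] LxW 181 168 ang 89.6 ends [435. 432.] [434. 251.]
T grip top [ 689. -161.]
T hub [ 562. -147.]
T button [ 402. -347.]
T weight a [533.  33.]
T weight b [444.  40.]
T orange top [696. -43.]
T orange cap [584. -41.]
T red far [698.  42.]
T red cap [583.  47.]
T yel far [440. -57.]
T yel cap [547. -29.]
S grip [ 696. -160.]
S hub [ 587. -146.]
S button [ 412. -343.]
S weight a [458.  39.]
S weight b [543.  39.]
S orange far [704. -45.]
S orange cap [596. -35.]
S red far [704.  42.]
S red cap [598.  53.]
S yel far [448. -55.]
S yel cap [552. -26.]
```

{"api": "move_arm", "payload": {"plan": [{"grip": 70,"x": 2.3,"y": 4.5,"z": 0,"twist": 10.5},{"grip": 70,"x": 2.3,"y": 4.5,"z": 0,"twist": 10.5},{"grip": 70,"x": 2.3,"y": 4.5,"z": 0,"twist": 10.5},{"grip": 70,"x": 2.3,"y": 4.5,"z": 0,"twist": 10.5},{"grip": 70,"x": 2.3,"y": 4.5,"z": 0,"twist": 10.5},{"grip": 70,"x": 2.3,"y": 4.5,"z": 0,"twist": 10.5},{"grip": 70,"x": 2.3,"y": 4.5,"z": 0,"twist": 10.5},{"grip": 70,"x": 2.3,"y": 4.5,"z": 0,"twist": 10.5},{"grip": 70,"x": 2.3,"y": 4.5,"z": 0,"twist": 10.5},{"grip": 70,"x": 2.3,"y": 4.5,"z": 0,"twist": 10.5},{"grip": 70,"x": 2.3,"y": 4.5,"z": 0,"twist": 10.5},{"grip": 70,"x": 2.3,"y": 4.5,"z": 0,"twist": 10.5}], "grip_force": 50}}

```text
time: 1.6
ee_pos: [493.0, 36.1, 231.1]
tcp_rot: [0.263, 0.965, -0.0, -0.0]
force: [0.1, -0.6, -0.5]
grip_width: 0.698
grasp_force: 0.0
```

{"api": "move_arm", "payload": {"plan": [{"grip": 70,"x": 0,"y": 0.1,"z": -3.0,"twist": 9.5},{"grip": 70,"x": 0,"y": 0.1,"z": -4.0,"twist": 9.5},{"grip": 70,"x": 0,"y": 0,"z": -4.0,"twist": 9.5},{"grip": 70,"x": 0,"y": 0,"z": -4.0,"twist": 0},{"grip": 70,"x": 0,"y": 0,"z": -2.5,"twist": 0},{"grip": 70,"x": 0,"y": 0,"z": -1.5,"twist": 0},{"grip": 70,"x": 0,"y": 0,"z": -1.0,"twist": 0},{"grip": 20,"x": 0,"y": 0,"z": 0,"twist": 0},{"grip": 20,"x": 0,"y": 0,"z": 0,"twist": 0},{"grip": 20,"x": 0,"y": 0,"z": 0,"twist": 0},{"grip": 20,"x": 0,"y": 0,"z": 0,"twist": 0}]}}

```text
time: 2.98
ee_pos: [493.0, 36.5, 31.9]
tcp_rot: [0.02, 1.0, 0.0, 0.001]
force: [-0.5, 2.0, 6.0]
grip_width: 0.317
grasp_force: 51.2
```

{"api": "move_arm", "payload": {"plan": [{"grip": 20,"x": 0,"y": 0,"z": 3,"twist": 0},{"grip": 20,"x": 0,"y": 0,"z": 4.0,"twist": 0},{"grip": 20,"x": 0,"y": 0,"z": 3,"twist": 0},{"grip": 20,"x": 1.5,"y": 3.2,"z": 0,"twist": -10},{"grip": 20,"x": 1.5,"y": 4.3,"z": 0,"twist": -10},{"grip": 20,"x": 1.5,"y": 4.3,"z": 0,"twist": -10},{"grip": 20,"x": 1.5,"y": 4.3,"z": 0,"twist": -10},{"grip": 20,"x": 1.5,"y": 4.3,"z": 0,"twist": -10},{"grip": 20,"x": 1.5,"y": 4.3,"z": 0,"twist": -10},{"grip": 20,"x": 1.5,"y": 4.3,"z": 0,"twist": -10},{"grip": 20,"x": 0,"y": 0,"z": 0,"twist": -10},{"grip": 20,"x": 0,"y": 0,"z": 0,"twist": -8}]}}

```text
time: 4.47
ee_pos: [597.0, 327.0, 129.7]
tcp_rot: [0.71, 0.704, -0.001, -0.0]
force: [0.2, -0.6, -5.4]
grip_width: 0.319
grasp_force: 51.3
```

Run:
```python
from h import *
f=grab_frame("top");cv2.imwrite("pics/t1.png",f[:,:,::-1]);s=grab_frame("scene")
v=np.vstack([cv2.resize(f[135:260,200:450],(600,300)),cv2.copyMakeBorder(cv2.resize(s[120:320,150:480],(495,300)),0,0,0,105,cv2.BORDER_CONSTANT)])
cv2.imwrite("pics/c1.png",v[:,:,::-1]);st=state();print(st["force"],st["grip_width"],st["ee_pos"])
```

```text
[ 0.80007714  1.07441931 -4.572159  ] 0.31884616248585224 [597.09886602 326.42066875 130.11879407]
```

View pics/c1.png

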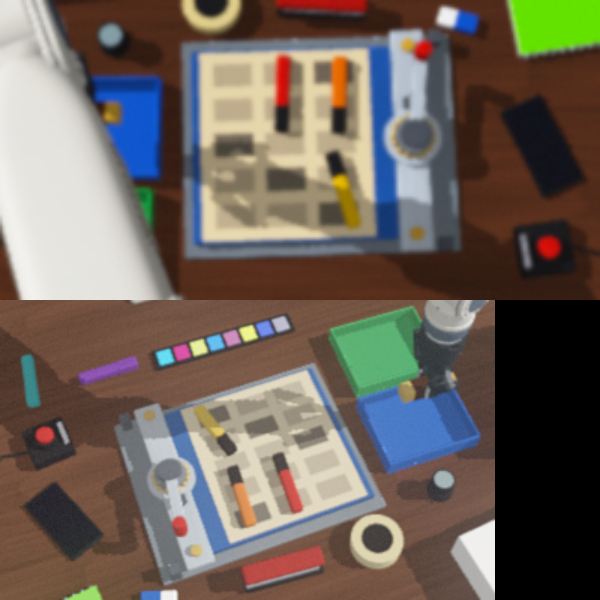

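The weight is held over the blue tray and the pens haven't moved. Lowering it now.

{"api": "move_arm", "payload": {"plan": [{"grip": 20,"x": 0,"y": 0,"z": -4,"twist": 0},{"grip": 20,"x": 0,"y": 0,"z": -3.5,"twist": 0},{"grip": 20,"x": 0,"y": 0,"z": -2.5,"twist": 0},{"grip": 20,"x": 0,"y": 0,"z": -1.6,"twist": 0},{"grip": 20,"x": 0,"y": 0,"z": 0,"twist": 0},{"grip": 50,"x": 0,"y": 0,"z": 0,"twist": 0},{"grip": 50,"x": 0,"y": 0,"z": 0,"twist": 0},{"grip": 50,"x": 0,"y": 0,"z": 2,"twist": 0},{"grip": 50,"x": 0,"y": 0,"z": 4,"twist": 0},{"grip": 50,"x": 0,"y": 0,"z": 4,"twist": 0}]}}

```text
time: 5.82
ee_pos: [597.9, 326.6, 117.7]
tcp_rot: [0.709, 0.705, 0.001, 0.0]
force: [0.4, -0.6, -0.4]
grip_width: 0.5
grasp_force: 0.0
```

{"api": "move_arm", "payload": {"plan": [{"grip": 60,"x": 0.5,"y": -3.1,"z": 0,"twist": 10},{"grip": 60,"x": 0.5,"y": -3.1,"z": 0,"twist": 10},{"grip": 60,"x": 0.5,"y": -3.1,"z": 0,"twist": 10},{"grip": 60,"x": 0.5,"y": -3.1,"z": 0,"twist": 10},{"grip": 60,"x": 0.5,"y": -3.1,"z": 0,"twist": 10},{"grip": 60,"x": 0.5,"y": -3.1,"z": 0,"twist": 10},{"grip": 60,"x": 0.5,"y": -3.1,"z": 0,"twist": 10},{"grip": 60,"x": 0.5,"y": -3.1,"z": 0,"twist": 10},{"grip": 60,"x": 0.6,"y": -3.2,"z": 0,"twist": 8},{"grip": 60,"x": 0,"y": 0,"z": 0,"twist": 0}]}}

```text
time: 7.08
ee_pos: [644.5, 44.4, 116.5]
tcp_rot: [0.021, 1.0, -0.0, 0.001]
force: [-1.2, -0.2, 0.6]
grip_width: 0.603
grasp_force: 0.0
```

{"api": "move_arm", "payload": {"plan": [{"grip": 60,"x": 0,"y": 0,"z": -3.5,"twist": 0},{"grip": 60,"x": 0,"y": 0,"z": -2.5,"twist": 0},{"grip": 60,"x": 0,"y": 0,"z": -1.8,"twist": 0},{"grip": 60,"x": 0,"y": 0,"z": -1.0,"twist": 0},{"grip": 10,"x": 0,"y": 0,"z": 0,"twist": 0},{"grip": 10,"x": 0,"y": 0,"z": 0,"twist": 0},{"grip": 10,"x": 0,"y": 0,"z": 0,"twist": 0},{"grip": 10,"x": 0,"y": 0,"z": 0,"twist": 0}], "grip_force": 30}}

```text
time: 8.07
ee_pos: [644.1, 46.5, 28.3]
tcp_rot: [0.02, 1.0, 0.0, 0.001]
force: [-0.1, 0.8, 6.0]
grip_width: 0.249
grasp_force: 31.0
```

{"api": "move_arm", "payload": {"plan": [{"grip": 10,"x": 0,"y": 0,"z": 4,"twist": 0},{"grip": 10,"x": 0,"y": 0,"z": 4.0,"twist": 0},{"grip": 10,"x": -1.9,"y": 3.2,"z": 1,"twist": -10},{"grip": 10,"x": -1.9,"y": 3.2,"z": 0,"twist": -10},{"grip": 10,"x": -1.9,"y": 3.2,"z": 0,"twist": -10},{"grip": 10,"x": -1.9,"y": 3.2,"z": 0,"twist": -10},{"grip": 10,"x": -1.9,"y": 3.2,"z": 0,"twist": -10},{"grip": 10,"x": -1.9,"y": 3.2,"z": 0,"twist": -10},{"grip": 10,"x": -1.9,"y": 3.2,"z": 0,"twist": -10},{"grip": 10,"x": -1.9,"y": 3.3,"z": 0,"twist": -10},{"grip": 10,"x": -2.1,"y": 3.6,"z": 0,"twist": -8}]}}

```text
time: 9.45
ee_pos: [470.0, 340.3, 117.4]
tcp_rot: [0.711, 0.703, 0.0, 0.0]
force: [0.2, -0.2, -0.5]
grip_width: 0.252
grasp_force: 30.2
```

{"api": "move_arm", "payload": {"plan": [{"grip": 10,"x": 0,"y": 0,"z": 0,"twist": 0},{"grip": 10,"x": 0,"y": 0,"z": -4,"twist": 0},{"grip": 10,"x": 0,"y": 0,"z": -3,"twist": 0},{"grip": 10,"x": 0,"y": 0,"z": -2.4,"twist": 0},{"grip": 10,"x": 0,"y": 0,"z": -1.5,"twist": 0},{"grip": 10,"x": 0,"y": 0,"z": 0,"twist": 0}]}}

```text
time: 10.2
ee_pos: [470.7, 338.9, 7.7]
tcp_rot: [0.709, 0.705, -0.0, -0.0]
force: [-0.2, -0.3, -0.7]
grip_width: 0.245
grasp_force: 31.2
```

{"api": "move_arm", "payload": {"plan": [{"grip": 45,"x": 0,"y": 0,"z": 0,"twist": 0},{"grip": 45,"x": 0,"y": 0,"z": 0,"twist": 0},{"grip": 45,"x": 0,"y": 0,"z": 4,"twist": 0},{"grip": 60,"x": 0,"y": 0,"z": 5,"twist": 0},{"grip": 60,"x": 0,"y": 0,"z": 2,"twist": 0}]}}

```text
time: 10.82
ee_pos: [471.9, 340.0, 122.2]
tcp_rot: [0.709, 0.705, 0.003, 0.001]
force: [0.5, 0.0, -0.3]
grip_width: 0.599
grasp_force: 0.0
```

{"api": "move_arm", "payload": {"plan": [{"grip": 60,"x": 1.9,"y": -4.2,"z": 0,"twist": 10},{"grip": 60,"x": 1.9,"y": -4.2,"z": 0,"twist": 10},{"grip": 60,"x": 1.9,"y": -4.2,"z": 0,"twist": 10},{"grip": 60,"x": 1.9,"y": -4.2,"z": 0,"twist": 10},{"grip": 60,"x": 1.9,"y": -4.2,"z": 0,"twist": 10},{"grip": 60,"x": 1.9,"y": -4.2,"z": 0,"twist": 10},{"grip": 60,"x": 2.0,"y": -4.3,"z": 0,"twist": 10},{"grip": 60,"x": 2.0,"y": -4.3,"z": 0,"twist": 10},{"grip": 60,"x": 2.0,"y": -4.3,"z": 0,"twist": 9},{"grip": 60,"x": 0,"y": 0,"z": 0,"twist": 0}]}}

```text
time: 12.08
ee_pos: [645.8, -45.0, 118.5]
tcp_rot: [0.012, 1.0, -0.0, 0.001]
force: [-0.6, 0.5, -0.9]
grip_width: 0.596
grasp_force: 0.0
```

Run:
```python
from h import *
f=grab_frame("scene");cv2.imwrite("pics/s2.png",f[:,:,::-1]);g=grab_frame("top")
v=np.vstack([cv2.resize(g[135:260,200:450],(600,300)),cv2.copyMakeBorder(cv2.resize(f[120:320,150:480],(495,300)),0,0,0,105,cv2.BORDER_CONSTANT)])
cv2.imwrite("pics/c2.png",v[:,:,::-1]);print(state()["ee_pos"])
```

```text
[644.52556682 -42.01071684 118.57171283]
```

View pics/c2.png

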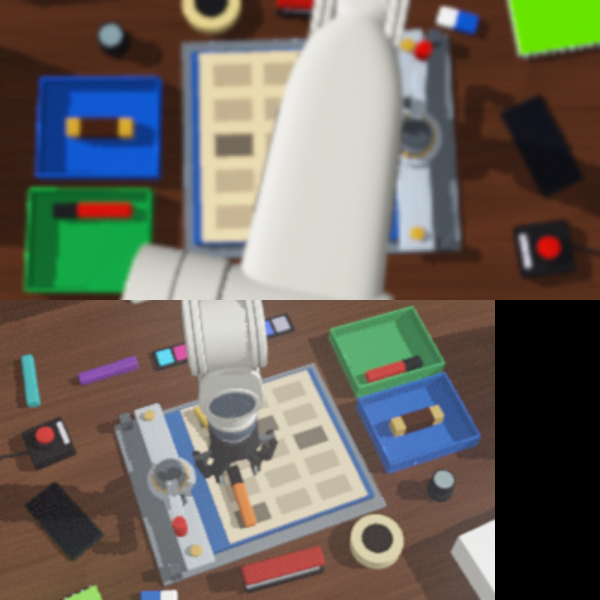

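The weight is in the blue tray and the red pen is in the green tray. The orange pen is still in place below the gripper.

{"api": "move_arm", "payload": {"plan": [{"grip": 60,"x": 0,"y": 0,"z": -3.5,"twist": 0},{"grip": 60,"x": 0,"y": 0,"z": -2.6,"twist": 0},{"grip": 60,"x": 0,"y": 0,"z": -1.8,"twist": 0},{"grip": 60,"x": 0,"y": 0,"z": -1.0,"twist": 0},{"grip": 10,"x": 0,"y": 0,"z": 0,"twist": 0},{"grip": 10,"x": 0,"y": 0,"z": 0,"twist": 0},{"grip": 10,"x": 0,"y": 0,"z": 0,"twist": 0},{"grip": 10,"x": 0,"y": 0,"z": 0,"twist": 0}]}}

```text
time: 13.18
ee_pos: [645.1, -41.5, 30.2]
tcp_rot: [0.011, 1.0, 0.0, 0.001]
force: [-1.2, 1.4, 5.7]
grip_width: 0.244
grasp_force: 31.0
```

{"api": "move_arm", "payload": {"plan": [{"grip": 10,"x": 0,"y": 0,"z": 4,"twist": 0},{"grip": 10,"x": 0,"y": 0,"z": 4.5,"twist": 0},{"grip": 10,"x": -2.4,"y": 4.2,"z": 1,"twist": -10},{"grip": 10,"x": -2.4,"y": 4.2,"z": 0,"twist": -10},{"grip": 10,"x": -2.4,"y": 4.2,"z": 0,"twist": -10},{"grip": 10,"x": -2.4,"y": 4.2,"z": 0,"twist": -10},{"grip": 10,"x": -2.5,"y": 4.2,"z": 0,"twist": -10},{"grip": 10,"x": -2.5,"y": 4.2,"z": 0,"twist": -10},{"grip": 10,"x": -2.5,"y": 4.3,"z": 0,"twist": -10},{"grip": 10,"x": -2.5,"y": 4.3,"z": 0,"twist": -10},{"grip": 10,"x": -2.5,"y": 4.3,"z": 0,"twist": -9},{"grip": 10,"x": 0,"y": 0,"z": 0,"twist": 0}]}}

```text
time: 14.68
ee_pos: [421.8, 341.7, 124.4]
tcp_rot: [0.708, 0.706, 0.0, -0.0]
force: [-0.1, 0.3, -0.3]
grip_width: 0.247
grasp_force: 30.2
```

{"api": "move_arm", "payload": {"plan": [{"grip": 10,"x": 0,"y": 0,"z": -4,"twist": 0},{"grip": 10,"x": 0,"y": 0,"z": -3.5,"twist": 0},{"grip": 10,"x": 0,"y": 0,"z": -2.5,"twist": 0},{"grip": 10,"x": 0,"y": 0,"z": -1.6,"twist": 0},{"grip": 10,"x": 0,"y": 0,"z": 0,"twist": 0},{"grip": 40,"x": 0,"y": 0,"z": 0,"twist": 0},{"grip": 40,"x": 0,"y": 0,"z": 0,"twist": 0},{"grip": 40,"x": 0,"y": 0,"z": 4,"twist": 0},{"grip": 60,"x": 0,"y": 0,"z": 4,"twist": 0},{"grip": 60,"x": 0,"y": 0,"z": 3,"twist": 0}]}}

```text
time: 15.92
ee_pos: [424.0, 339.5, 120.3]
tcp_rot: [0.709, 0.705, 0.001, 0.0]
force: [0.4, 0.5, -0.2]
grip_width: 0.598
grasp_force: 0.0
```

Run:
```python
from h import *
for n in ("top","scene"):
    f=grab_frame(n)
    COL["yellow"]=((22,90,90),(34,255,255))
    for c in ("yellow","orange"): show(n,f,c,44,40)
```

```text
top yellow [335. 274.] ctr [279. -12.] LxW 31 28 ang 179.2 ends [263. -12.] [294. -13.]
top yellow [305. 274.] ctr [280.  93.] LxW 38 28 ang 179.9 ends [261.  93.] [299.  93.]
top yellow [344. 219.] ctr [477. -48.] LxW 83 26 ang 17.2 ends [517. -35.] [437. -60.]
top yellow [288. 136.] ctr [789. 154.] LxW 89 82 ang 179.9 ends [745. 154.] [833. 154.]
top yellow [496. 130.] ctr [ 804. -618.] LxW 235 9 ang 8.5 ends [ 921. -601.] [ 688. -635.]
top orange [243. 235.] ctr [419. 316.] LxW 75 18 ang 89.4 ends [420. 353.] [419. 278.]
scene yellow [289. 201.] ctr [479. -48.] LxW 79 25 ang 15.6 ends [517. -38.] [441. -59.]
scene yellow [282. 151.] ctr [307. -16.] LxW 34 29 ang 177.8 ends [290. -16.] [324. -17.]
scene yellow [315. 142.] ctr [308.  89.] LxW 39 31 ang 179.2 ends [288.  89.] [327.  88.]
```

{"api": "move_arm", "payload": {"plan": [{"grip": 60,"x": 0.7,"y": -3.5,"z": 0,"twist": 10},{"grip": 60,"x": 0.7,"y": -3.5,"z": 0,"twist": 10},{"grip": 60,"x": 0.7,"y": -3.5,"z": 0,"twist": 10},{"grip": 60,"x": 0.7,"y": -3.5,"z": 0,"twist": 10},{"grip": 60,"x": 0.7,"y": -3.5,"z": 0,"twist": 10},{"grip": 60,"x": 0.7,"y": -3.5,"z": 0,"twist": 10},{"grip": 60,"x": 0.7,"y": -3.5,"z": 0,"twist": 10},{"grip": 60,"x": 0.7,"y": -3.5,"z": 0,"twist": 10},{"grip": 60,"x": 0.7,"y": -3.5,"z": 0,"twist": 10},{"grip": 60,"x": 0.7,"y": -3.4,"z": 0,"twist": 10},{"grip": 60,"x": 0.3,"y": -3.3,"z": 0,"twist": 6},{"grip": 60,"x": 0,"y": 0,"z": 0,"twist": 0}]}}

```text
time: 17.52
ee_pos: [496.6, -44.3, 117.6]
tcp_rot: [-0.135, 0.991, -0.0, -0.0]
force: [-0.2, -0.6, -0.4]
grip_width: 0.599
grasp_force: 0.0
```

Yellow is unmoved and orange is in the green tray. Grasping yellow.

{"api": "move_arm", "payload": {"plan": [{"grip": 60,"x": 0,"y": 0,"z": -3.5,"twist": 0},{"grip": 60,"x": 0,"y": 0,"z": -2.6,"twist": 0},{"grip": 60,"x": 0,"y": 0,"z": -1.8,"twist": 0},{"grip": 60,"x": 0,"y": 0,"z": -1.0,"twist": 0},{"grip": 10,"x": 0,"y": 0,"z": 0,"twist": 0},{"grip": 10,"x": 0,"y": 0,"z": 0,"twist": 0},{"grip": 10,"x": 0,"y": 0,"z": 0,"twist": 0},{"grip": 10,"x": 0,"y": 0,"z": 0,"twist": 0},{"grip": 10,"x": 0,"y": 0,"z": 4,"twist": 0},{"grip": 10,"x": 0,"y": 0,"z": 4.5,"twist": 0}]}}

```text
time: 18.77
ee_pos: [496.1, -42.5, 115.0]
tcp_rot: [-0.136, 0.991, 0.0, -0.001]
force: [1.4, -0.2, -0.2]
grip_width: 0.251
grasp_force: 30.3
```

{"api": "move_arm", "payload": {"plan": [{"grip": 10,"x": -1.0,"y": 3.4,"z": 0,"twist": -10},{"grip": 10,"x": -1.0,"y": 3.4,"z": 0,"twist": -10},{"grip": 10,"x": -1.0,"y": 3.4,"z": 0,"twist": -10},{"grip": 10,"x": -1.0,"y": 3.4,"z": 0,"twist": -10},{"grip": 10,"x": -1.0,"y": 3.5,"z": 0,"twist": -10},{"grip": 10,"x": -1.0,"y": 3.5,"z": 0,"twist": -10},{"grip": 10,"x": -1.0,"y": 3.5,"z": 0,"twist": -10},{"grip": 10,"x": -1.0,"y": 3.5,"z": 0,"twist": -10},{"grip": 10,"x": -1.0,"y": 3.5,"z": 0,"twist": -10},{"grip": 10,"x": -1.0,"y": 3.5,"z": 0,"twist": -10},{"grip": 10,"x": -1.1,"y": 3.5,"z": 0,"twist": -6},{"grip": 10,"x": 0,"y": 0,"z": 0,"twist": 0}]}}

```text
time: 20.27
ee_pos: [384.8, 340.2, 114.3]
tcp_rot: [0.708, 0.706, 0.0, -0.0]
force: [-0.7, -0.1, 0.1]
grip_width: 0.25
grasp_force: 30.4
```

{"api": "move_arm", "payload": {"plan": [{"grip": 10,"x": 0,"y": 0,"z": -4,"twist": 0},{"grip": 10,"x": 0,"y": 0,"z": -3,"twist": 0},{"grip": 10,"x": 0,"y": 0,"z": -2,"twist": 0},{"grip": 10,"x": 0,"y": 0,"z": 0,"twist": 0},{"grip": 33,"x": 0,"y": 0,"z": 0,"twist": 0},{"grip": 33,"x": 0,"y": 0,"z": 0,"twist": 0},{"grip": 33,"x": 0,"y": 0,"z": 0,"twist": 0},{"grip": 33,"x": 0,"y": 0,"z": 4,"twist": 0},{"grip": 33,"x": 0,"y": 0,"z": 5,"twist": 0},{"grip": 33,"x": 0,"y": 0,"z": 5,"twist": 0}]}}

```text
time: 21.52
ee_pos: [385.4, 338.4, 166.2]
tcp_rot: [0.709, 0.705, 0.0, 0.0]
force: [0.4, 0.8, 0.2]
grip_width: 0.327
grasp_force: 0.0
```

Run:
```python
from h import *
f=grab_frame("scene");cv2.imwrite("pics/s3.png",f[:,:,::-1]);g=grab_frame("top");cv2.imwrite("pics/t3.png",g[:,:,::-1])
v=np.hstack([cv2.resize(f[110:250,350:490],(400,400),interpolation=cv2.INTER_CUBIC),cv2.resize(f[180:310,220:310],(277,400),interpolation=cv2.INTER_CUBIC)])
w=cv2.resize(g[140:250,340:450],(600,600),interpolation=cv2.INTER_CUBIC)
cv2.imwrite("pics/c3.png",v[:,:,::-1]);cv2.imwrite("pics/c3b.png",w[:,:,::-1]);print(state()["ee_pos"])
```

```text
[387.5328349  339.77473563 169.80708946]
```

View pics/c3.png

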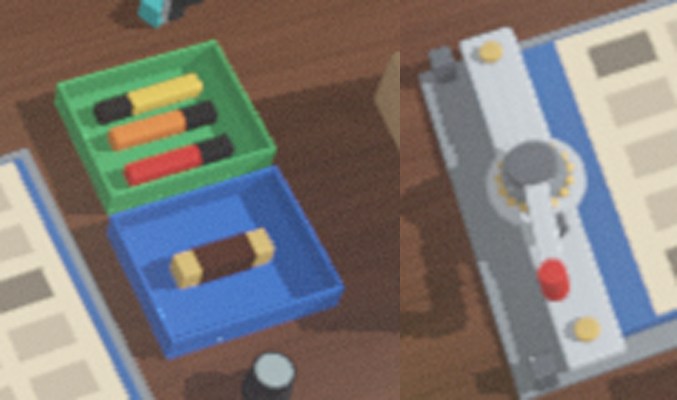

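View pics/c3b.png

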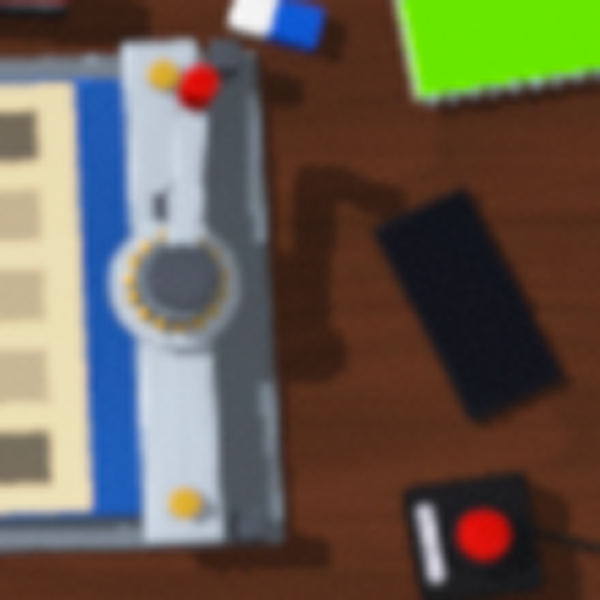

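All three pens lie in the green tray and the weight in the blue one, so the page is clear. The grip's top is near (203,80) and the hub near (181,275) in the top crop. In the scene crop they are near (551,267) and (532,163). Triangulating both from the two views.

Run:
```python
from h import *
def tri(pt,ps):
    P=[]
    for n in ("top","scene"):
        c=camera_params(n);K=np.array([[c["fx"],0,c["cx"]],[0,c["fy"],c["cy"]],[0,0,1]]);P.append(K@np.c_[c["R"],c["t"]])
    X=cv2.triangulatePoints(P[0],P[1],np.array(pt,float).reshape(2,1),np.array(ps,float).reshape(2,1));return (X[:3]/X[3]).ravel()
for n,a,b,z in (("grip",(203,80),(551,267),123),("hub",(181,275),(532,163),103),("button",(484,534),None,52)):
    pt=(340+a[0]/5.4545,140+a[1]/5.4545)
    if b:
        ps=(220+(b[0]-400)/3.077,180+b[1]/3.077)
        print(n,np.round(tri(pt,ps),1),ray("top",*pt,z).round(),ray("scene",*ps,z).round())
    else: print(n,ray("top",*pt,z).round())
g=cv2.imread("pics/t3.png")[:,:,::-1].copy()
show("top",g,"red",103); show("top",g,"red",52)
s=cv2.imread("pics/s3.png")[:,:,::-1].copy();COL["red"]=((0,130,90),(6,255,255));show("scene",s,"red",103); show("scene",s,"red",52)
```

```text
grip [ 691.4 -160.3  123.7] [ 691. -164.] [ 692. -158.]
hub [ 572.6 -148.1   79.5] [ 568. -148.] [ 586. -146.]
button [ 404. -347.]
top red [428. 238.] ctr [ 401. -332.] LxW 32 31 ang 133.2 ends [ 390. -320.] [ 412. -344.]
top red [243. 222.] ctr [461. 305.] LxW 76 14 ang 89.4 ends [461. 343.] [461. 266.]
top red [376. 155.] ctr [ 695. -162.] LxW 22 21 ang 178.3 ends [ 684. -162.] [ 706. -162.]
top red [334. 134.] ctr [774. -14.] LxW 137 35 ang 86.5 ends [778.  54.] [770. -82.]
top red [428. 238.] ctr [ 405. -345.] LxW 33 32 ang 133.2 ends [ 394. -333.] [ 416. -357.]
top red [243. 222.] ctr [467. 314.] LxW 79 14 ang 89.4 ends [467. 353.] [466. 274.]
top red [376. 155.] ctr [ 709. -169.] LxW 23 22 ang 178.3 ends [ 698. -169.] [ 720. -169.]
top red [334. 134.] ctr [791. -16.] LxW 141 36 ang 86.5 ends [795.  55.] [786. -86.]
scene red [338. 296.] ctr [812. -21.] LxW 133 33 ang 86.0 ends [817.  45.] [808. -88.]
scene red [270. 270.] ctr [ 692. -159.] LxW 32 20 ang 176.7 ends [ 676. -159.] [ 709. -160.]
scene red [179. 210.] ctr [ 443. -339.] LxW 35 32 ang 168.9 ends [ 426. -335.] [ 460. -342.]
scene red [407. 167.] ctr [522. 288.] LxW 79 23 ang 90.0 ends [522. 327.] [522. 248.]
scene red [338. 296.] ctr [795. -14.] LxW 139 35 ang 86.0 ends [800.  55.] [790. -83.]
scene red [270. 270.] ctr [ 670. -159.] LxW 34 21 ang 176.7 ends [ 653. -158.] [ 686. -160.]
scene red [179. 210.] ctr [ 409. -346.] LxW 37 33 ang 168.9 ends [ 391. -342.] [ 427. -349.]
scene red [407. 167.] ctr [492. 308.] LxW 83 24 ang 90.0 ends [492. 349.] [492. 267.]
```

{"api": "move_arm", "payload": {"plan": [{"grip": 50,"x": 3.0,"y": -5.0,"z": 1,"twist": 8.4},{"grip": 50,"x": 3.0,"y": -5.0,"z": 1,"twist": 8.4},{"grip": 50,"x": 3.0,"y": -5.0,"z": 0,"twist": 8.4},{"grip": 50,"x": 3.0,"y": -5.0,"z": 0,"twist": 8.4},{"grip": 50,"x": 3.0,"y": -5.0,"z": 0,"twist": 8.4},{"grip": 50,"x": 3.1,"y": -5.0,"z": 0,"twist": 8.4},{"grip": 50,"x": 3.1,"y": -5.0,"z": 0,"twist": 8.4},{"grip": 50,"x": 3.1,"y": -5.0,"z": 0,"twist": 8.4},{"grip": 50,"x": 3.1,"y": -5.0,"z": 0,"twist": 8.4},{"grip": 50,"x": 3.1,"y": -5.0,"z": 0,"twist": 8.4},{"grip": 50,"x": 0,"y": 0,"z": 0,"twist": 0},{"grip": 50,"x": 0,"y": 0,"z": 0,"twist": 0}]}}

```text
time: 23.12
ee_pos: [690.3, -161.5, 183.5]
tcp_rot: [0.056, 0.998, 0.0, -0.001]
force: [-0.7, 0.7, -0.4]
grip_width: 0.502
grasp_force: 0.0
```

{"api": "move_arm", "payload": {"plan": [{"grip": 50,"x": 0.1,"y": 0,"z": -4,"twist": 0},{"grip": 50,"x": 0,"y": 0,"z": -2,"twist": 0},{"grip": 50,"x": 0,"y": 0,"z": -1.6,"twist": 0},{"grip": 50,"x": 0,"y": 0,"z": -1.5,"twist": 0},{"grip": 38,"x": 0,"y": 0,"z": 0,"twist": 0},{"grip": 38,"x": 0,"y": 0,"z": 0,"twist": 0}], "grip_force": 20}}

```text
time: 23.88
ee_pos: [691.9, -161.5, 94.1]
tcp_rot: [0.055, 0.998, -0.0, 0.001]
force: [-0.3, -0.3, 0.8]
grip_width: 0.38
grasp_force: 0.0
```

```bash
python3 -c "
import numpy as np
f=np.radians(-6.4-2*np.arange(0,46));x=12*np.cos(f);y=12*np.sin(f)
for k in range(45): print(k+1,'%.2f %.2f | pos %d %d tan %.2f %.2f'%(x[k+1]-x[k],y[k+1]-y[k],572+10*x[k+1],-148+10*y[k+1],np.sin(f[k+1]),-np.cos(f[k+1])))
"
```

```text
1 -0.05 -0.42 | pos 690 -165 tan -0.15 -0.99
2 -0.07 -0.41 | pos 690 -169 tan -0.18 -0.98
3 -0.08 -0.41 | pos 689 -173 tan -0.21 -0.98
4 -0.10 -0.41 | pos 688 -177 tan -0.25 -0.97
5 -0.11 -0.40 | pos 687 -181 tan -0.28 -0.96
6 -0.13 -0.40 | pos 685 -185 tan -0.32 -0.95
7 -0.14 -0.40 | pos 684 -189 tan -0.35 -0.94
8 -0.15 -0.39 | pos 682 -193 tan -0.38 -0.92
9 -0.17 -0.38 | pos 681 -197 tan -0.41 -0.91
10 -0.18 -0.38 | pos 679 -201 tan -0.44 -0.90
11 -0.19 -0.37 | pos 677 -205 tan -0.48 -0.88
12 -0.21 -0.36 | pos 675 -208 tan -0.51 -0.86
13 -0.22 -0.36 | pos 673 -212 tan -0.54 -0.84
14 -0.23 -0.35 | pos 671 -215 tan -0.56 -0.83
15 -0.24 -0.34 | pos 668 -219 tan -0.59 -0.80
16 -0.25 -0.33 | pos 666 -222 tan -0.62 -0.78
17 -0.27 -0.32 | pos 663 -225 tan -0.65 -0.76
18 -0.28 -0.31 | pos 660 -228 tan -0.67 -0.74
19 -0.29 -0.30 | pos 657 -231 tan -0.70 -0.71
20 -0.30 -0.29 | pos 654 -234 tan -0.72 -0.69
21 -0.31 -0.28 | pos 651 -237 tan -0.75 -0.66
22 -0.32 -0.27 | pos 648 -240 tan -0.77 -0.64
23 -0.33 -0.26 | pos 645 -243 tan -0.79 -0.61
24 -0.34 -0.25 | pos 641 -245 tan -0.81 -0.58
25 -0
[... 253 characters left out ...]
7 tan -0.92 -0.40
31 -0.39 -0.16 | pos 616 -259 tan -0.93 -0.37
32 -0.39 -0.15 | pos 612 -261 tan -0.94 -0.34
33 -0.40 -0.13 | pos 608 -262 tan -0.95 -0.30
34 -0.40 -0.12 | pos 604 -263 tan -0.96 -0.27
35 -0.41 -0.11 | pos 600 -264 tan -0.97 -0.24
36 -0.41 -0.09 | pos 596 -265 tan -0.98 -0.20
37 -0.41 -0.08 | pos 592 -266 tan -0.99 -0.17
38 -0.41 -0.06 | pos 587 -266 tan -0.99 -0.13
39 -0.42 -0.05 | pos 583 -267 tan -1.00 -0.10
40 -0.42 -0.03 | pos 579 -267 tan -1.00 -0.06
41 -0.42 -0.02 | pos 575 -267 tan -1.00 -0.03
42 -0.42 -0.00 | pos 571 -267 tan -1.00 0.01
43 -0.42 0.01 | pos 566 -267 tan -1.00 0.04
44 -0.42 0.02 | pos 562 -267 tan -1.00 0.08
45 -0.42 0.04 | pos 558 -267 tan -0.99 0.11
```

{"api": "move_arm", "payload": {"plan": [{"grip": 38,"x": -0.05,"y": -0.42,"z": 0,"twist": -2},{"grip": 38,"x": -0.07,"y": -0.41,"z": 0,"twist": -2},{"grip": 38,"x": -0.08,"y": -0.41,"z": 0,"twist": -2},{"grip": 38,"x": -0.1,"y": -0.41,"z": 0,"twist": -2},{"grip": 38,"x": -0.11,"y": -0.4,"z": 0,"twist": -2},{"grip": 38,"x": -0.13,"y": -0.4,"z": 0,"twist": -2}]}}

```text
time: 24.62
ee_pos: [687.0, -185.7, 94.0]
tcp_rot: [0.16, 0.987, 0.001, 0.001]
force: [2.8, 4.1, 1.7]
grip_width: 0.381
grasp_force: 2.9
```

{"api": "move_arm", "payload": {"plan": [{"grip": 38,"x": -0.14,"y": -0.4,"z": 0,"twist": -2},{"grip": 38,"x": -0.15,"y": -0.39,"z": 0,"twist": -2},{"grip": 38,"x": -0.17,"y": -0.38,"z": 0,"twist": -2},{"grip": 38,"x": -0.18,"y": -0.38,"z": 0,"twist": -2}]}}

```text
time: 25.12
ee_pos: [680.9, -201.2, 94.1]
tcp_rot: [0.229, 0.974, 0.001, 0.001]
force: [4.2, 5.2, 1.5]
grip_width: 0.382
grasp_force: 3.2
```

{"api": "move_arm", "payload": {"plan": [{"grip": 38,"x": -0.19,"y": -0.37,"z": 0,"twist": -2},{"grip": 38,"x": -0.21,"y": -0.36,"z": 0,"twist": -2},{"grip": 38,"x": -0.22,"y": -0.36,"z": 0,"twist": -2}]}}

```text
time: 25.5
ee_pos: [674.8, -212.2, 94.1]
tcp_rot: [0.279, 0.96, 0.001, 0.001]
force: [5.5, 4.1, 2.2]
grip_width: 0.379
grasp_force: 3.4
```

{"api": "move_arm", "payload": {"plan": [{"grip": 38,"x": -0.23,"y": -0.35,"z": 0,"twist": -2},{"grip": 38,"x": -0.24,"y": -0.34,"z": 0,"twist": -2},{"grip": 38,"x": -0.25,"y": -0.33,"z": 0,"twist": -2}]}}

```text
time: 25.88
ee_pos: [667.7, -222.5, 94.1]
tcp_rot: [0.329, 0.944, 0.001, 0.001]
force: [5.2, 4.4, 1.4]
grip_width: 0.382
grasp_force: 3.5
```

{"api": "move_arm", "payload": {"plan": [{"grip": 38,"x": -0.27,"y": -0.32,"z": 0,"twist": -2},{"grip": 38,"x": -0.28,"y": -0.31,"z": 0,"twist": -2},{"grip": 38,"x": -0.29,"y": -0.3,"z": 0,"twist": -2}]}}

```text
time: 26.25
ee_pos: [659.5, -231.9, 94.2]
tcp_rot: [0.378, 0.926, 0.001, 0.002]
force: [6.2, 3.8, 2.0]
grip_width: 0.378
grasp_force: 3.7
```

{"api": "move_arm", "payload": {"plan": [{"grip": 38,"x": -0.3,"y": -0.29,"z": 0,"twist": -2},{"grip": 38,"x": -0.31,"y": -0.28,"z": 0,"twist": -2},{"grip": 38,"x": -0.32,"y": -0.27,"z": 0,"twist": -2}]}}

```text
time: 26.62
ee_pos: [650.4, -240.5, 94.3]
tcp_rot: [0.426, 0.905, 0.001, 0.002]
force: [8.0, 3.4, 1.5]
grip_width: 0.378
grasp_force: 3.9
```

{"api": "move_arm", "payload": {"plan": [{"grip": 38,"x": -0.33,"y": -0.26,"z": 0,"twist": -2},{"grip": 38,"x": -0.34,"y": -0.25,"z": 0,"twist": -2}]}}

```text
time: 26.88
ee_pos: [643.7, -245.7, 94.3]
tcp_rot: [0.457, 0.889, 0.001, 0.002]
force: [7.8, 3.3, 1.0]
grip_width: 0.377
grasp_force: 3.9
```

{"api": "move_arm", "payload": {"plan": [{"grip": 38,"x": -0.34,"y": -0.24,"z": 0,"twist": -2},{"grip": 38,"x": -0.35,"y": -0.23,"z": 0,"twist": -2}]}}

```text
time: 27.12
ee_pos: [636.4, -250.8, 94.2]
tcp_rot: [0.488, 0.873, 0.0, 0.002]
force: [5.3, 0.3, 1.8]
grip_width: 0.382
grasp_force: 2.2
```

{"api": "move_arm", "payload": {"plan": [{"grip": 38,"x": -0.36,"y": -0.21,"z": 0,"twist": -2}]}}

```text
time: 27.25
ee_pos: [632.4, -253.0, 94.1]
tcp_rot: [0.504, 0.864, 0.0, 0.001]
force: [3.7, -0.5, 1.4]
grip_width: 0.382
grasp_force: 1.3
```

{"api": "move_arm", "payload": {"plan": [{"grip": 38,"x": -0.37,"y": -0.2,"z": 0,"twist": -2}]}}

```text
time: 27.38
ee_pos: [627.6, -254.7, 93.5]
tcp_rot: [0.519, 0.855, -0.0, 0.0]
force: [1.0, 0.3, -0.5]
grip_width: 0.378
grasp_force: 0.3
```

{"api": "move_arm", "payload": {"plan": [{"grip": 38,"x": 0,"y": 0,"z": 0,"twist": 0},{"grip": 38,"x": 0,"y": 0,"z": 0,"twist": 0}]}}

```text
time: 27.62
ee_pos: [627.2, -254.5, 93.1]
tcp_rot: [0.517, 0.856, -0.0, -0.0]
force: [-2.0, -0.8, 0.1]
grip_width: 0.379
grasp_force: 1.1
```

Run:
```python
from h import *
f=grab_frame("scene");g=grab_frame("top")
v=np.hstack([cv2.resize(f[180:300,215:315],(400,480),interpolation=cv2.INTER_CUBIC),cv2.resize(g[150:246,340:420],(400,480),interpolation=cv2.INTER_CUBIC)])
cv2.imwrite("pics/c4.png",v[:,:,::-1]);s=state();print(s["force"],s["ee_pos"])
```

```text
[-0.66047543 -0.86742545  0.67071251] [ 627.48687753 -254.38185322   93.10396981]
```

View pics/c4.png

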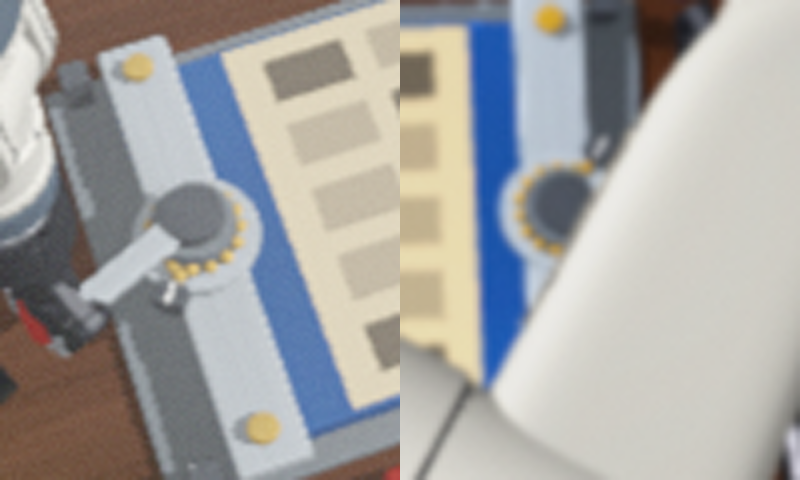

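The push rose to about 8 N, fell to nothing, and then the lever ran ahead onto the front finger. The hub has also left the white pawl line, near (170,292) in the crop. That's the first click, so I'm letting go.

{"api": "move_arm", "payload": {"plan": [{"grip": 58,"x": 0,"y": 0,"z": 0,"twist": 0},{"grip": 58,"x": 0,"y": 0,"z": 0,"twist": 0},{"grip": 58,"x": 0,"y": 0,"z": 3,"twist": 0},{"grip": 58,"x": 0,"y": 0,"z": 4,"twist": 0},{"grip": 58,"x": 0,"y": 0,"z": 4,"twist": 0},{"grip": 20,"x": -3.5,"y": 4.5,"z": 0,"twist": 0},{"grip": 0,"x": -5,"y": 3.5,"z": 0,"twist": 0},{"grip": 0,"x": -5,"y": 3.5,"z": 0,"twist": 0},{"grip": 0,"x": -4,"y": 3.5,"z": 0,"twist": 0}]}}

```text
time: 28.85
ee_pos: [451.0, -103.0, 203.4]
tcp_rot: [0.517, 0.856, 0.0, 0.0]
force: [0.7, 0.7, 0.5]
grip_width: 0.006
grasp_force: 0.0
```

Run:
```python
from h import *
f=grab_frame("scene");g=grab_frame("top")
v=np.hstack([cv2.resize(f[180:300,215:315],(400,480),interpolation=cv2.INTER_CUBIC),cv2.resize(g[150:246,340:420],(400,480),interpolation=cv2.INTER_CUBIC)])
cv2.imwrite("pics/c5.png",v[:,:,::-1])
show("top",g,"red",103);s=state();print(s["force"],s["ee_pos"])
COL["red"]=((0,130,90),(6,255,255));show("scene",f,"red",103)
```

```text
top red [428. 238.] ctr [ 401. -334.] LxW 31 31 ang 89.4 ends [ 401. -318.] [ 401. -349.]
top red [242. 222.] ctr [461. 305.] LxW 76 14 ang 89.4 ends [461. 343.] [461. 266.]
top red [404. 174.] ctr [ 625. -260.] LxW 28 28 ang 132.9 ends [ 616. -250.] [ 635. -271.]
top red [334. 134.] ctr [774. -14.] LxW 136 36 ang 87.0 ends [778.  54.] [771. -82.]
[-0.17174878 -0.52623491 -0.69192335] [ 449.05845312 -101.12573745  204.01998921]
scene red [338. 296.] ctr [812. -22.] LxW 134 33 ang 85.9 ends [817.  46.] [807. -89.]
scene red [224. 258.] ctr [ 622. -258.] LxW 40 24 ang 174.9 ends [ 602. -256.] [ 642. -260.]
scene red [179. 210.] ctr [ 443. -338.] LxW 34 32 ang 145.1 ends [ 429. -328.] [ 457. -347.]
scene red [407. 167.] ctr [522. 288.] LxW 79 23 ang 90.2 ends [522. 327.] [522. 248.]
```

View pics/c5.png

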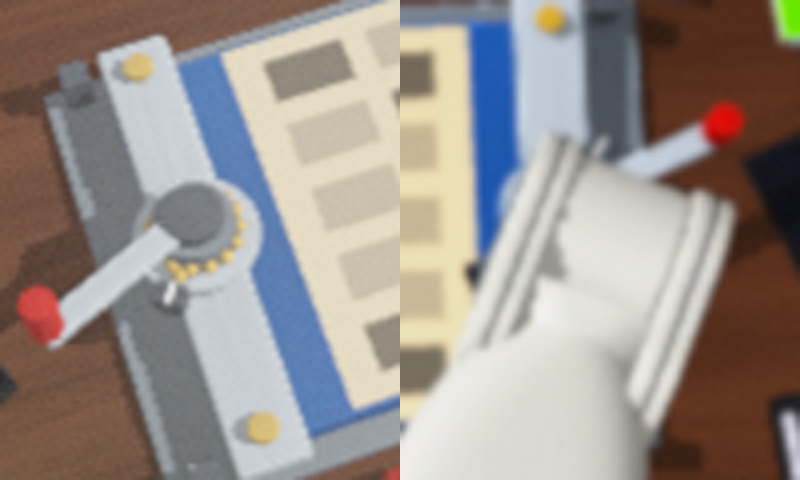

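The lever stayed where it was let go, at about (623,-259), so it did not spring back. The hub line sits one notch off the pawl line. Now the shutter.

{"api": "move_arm", "payload": {"plan": [{"grip": 0,"x": -0.9,"y": -4.9,"z": 0,"twist": 0},{"grip": 0,"x": -0.9,"y": -4.9,"z": 0,"twist": 0},{"grip": 0,"x": -0.9,"y": -4.9,"z": 0,"twist": 0},{"grip": 0,"x": -0.9,"y": -4.9,"z": 0,"twist": 0},{"grip": 0,"x": -0.8,"y": -4.9,"z": 0,"twist": 0},{"grip": 0,"x": 0,"y": 0,"z": -4,"twist": 0},{"grip": 0,"x": 0,"y": 0,"z": -5,"twist": 0},{"grip": 0,"x": 0,"y": 0,"z": -3,"twist": 0},{"grip": 0,"x": 0,"y": 0,"z": -2,"twist": 0},{"grip": 0,"x": 0,"y": 0,"z": 0,"twist": 0}]}}

```text
time: 30.2
ee_pos: [408.5, -348.8, 62.0]
tcp_rot: [0.517, 0.856, 0.0, -0.001]
force: [0.2, 0.2, 0.0]
grip_width: 0.001
grasp_force: 0.0
```

{"api": "move_arm", "payload": {"plan": [{"grip": 0,"x": -0.3,"y": 0.2,"z": -0.8,"twist": 0},{"grip": 0,"x": 0,"y": 0,"z": -0.3,"twist": 0},{"grip": 0,"x": 0,"y": 0,"z": -0.3,"twist": 0},{"grip": 0,"x": 0,"y": 0,"z": -0.2,"twist": 0},{"grip": 0,"x": 0,"y": 0,"z": 0,"twist": 0}]}}

```text
time: 30.82
ee_pos: [405.9, -347.4, 47.5]
tcp_rot: [0.517, 0.856, -0.0, 0.0]
force: [-0.8, 1.0, 4.5]
grip_width: 0.0
grasp_force: 2.0
```

{"api": "move_arm", "payload": {"plan": [{"grip": 0,"x": 0,"y": 0,"z": -0.1,"twist": 0},{"grip": 0,"x": 0,"y": 0,"z": -0.1,"twist": 0},{"grip": 0,"x": 0,"y": 0,"z": -0.1,"twist": 0},{"grip": 0,"x": 0,"y": 0,"z": 0,"twist": 0},{"grip": 0,"x": 0,"y": 0,"z": 0,"twist": 0}]}}

```text
time: 31.45
ee_pos: [406.0, -347.4, 45.8]
tcp_rot: [0.517, 0.856, -0.0, 0.001]
force: [-4.2, 5.2, 20.4]
grip_width: 0.002
grasp_force: 10.2
```

The force climbed to 20 N with the TCP at 45.8 mm, so the button is at its stop. Retreating, then a final check.

{"api": "move_arm", "payload": {"plan": [{"grip": 0,"x": 0,"y": 0,"z": 1,"twist": 0},{"grip": 0,"x": 0,"y": 0,"z": 4,"twist": 0},{"grip": 0,"x": 0,"y": 0,"z": 5,"twist": 0},{"grip": 0,"x": 0,"y": 0,"z": 5,"twist": 0},{"grip": 0,"x": -3,"y": -4,"z": 0,"twist": 0},{"grip": 0,"x": -3,"y": -4,"z": 0,"twist": 0},{"grip": 0,"x": -3,"y": -4,"z": 0,"twist": 0},{"grip": 0,"x": 0,"y": 0,"z": 0,"twist": 0}]}}

```text
time: 32.45
ee_pos: [313.8, -469.7, 193.6]
tcp_rot: [0.519, 0.855, -0.0, -0.0]
force: [0.7, 0.2, -0.2]
grip_width: 0.004
grasp_force: 0.0
```

Run:
```python
from h import *
f=grab_frame("scene");cv2.imwrite("pics/s6.png",f[:,:,::-1]);s=state();print(s["force"],s["ee_pos"])
```

```text
[ 0.99741909 -0.43644155  0.21144091] [ 314.78961743 -468.23590186  193.66775394]
```

View pics/s6.png

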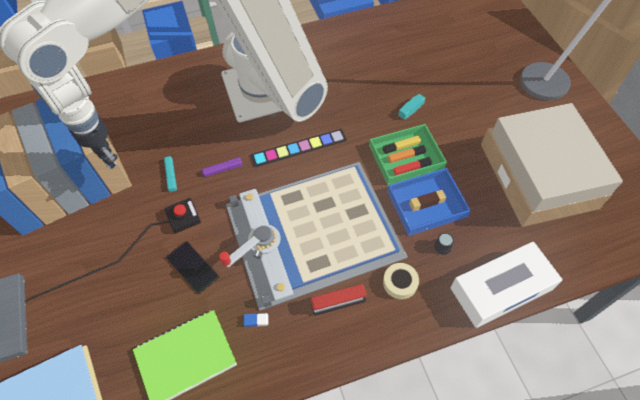

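The final view shows the page clear, the pens in the green tray near (407,155) and the weight in the blue tray near (428,200). The lever is still turned, at (225,258), and the other objects haven't moved.

```bash
python3 -c "
from bench import *
print(close_job())"
```

```text
the job is handed in; nothing more can be done
None
```

The job is handed in: the weight is in the blue tray, all three pens are in the green tray, the clamp was turned to what the force drop and pawl line show as its first click, and the shutter was pressed fully down, but the hand-in gave no verdict.

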